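Load the last sample and hold the turntable's index plunger out

TASK

Put the amber sample bottle that is still standing on the bench upright into the one empty nest of the sample turntable while the table is still locked, all the way down; the glass is thin, so grip it lightly (no more than about 40 N) and set it down softly. Then take the black knob of the index plunger, pull it fully up against its spring so that the pin is clear of the index hole, and keep holding it there, without turning the table yourself, so that I can turn it: finish while holding the knob up. Leave the other bottles and the small beaker where they are.

Things in the scene. Friction and masses are not known exactly. Their poses are not given: they have to be found in the camera images.
- sample: The bottle to load: amber glass, white label, black cap; 30 mm diameter, 76 mm tall, about 40 g; straight body to grip from 3 to 46 mm above its base, narrower above. Stands upright on the bench right of the hot plate. Origin: centre of its underside. Thin glass: breaks if each finger presses it with more than 45 N or if it is pushed onto the turntable with more than 40 N.
- empty_nest (a point): Centre of the inner floor of the empty nest, 45 mm above the bench: the sample's underside belongs here. Nest: round black plastic cup on the turntable, 36 mm inside, mouth flared to 43 mm, rim 9 mm above this point and 50 mm across outside. One of four, 70 mm from the turntable's axis, 99 mm apart; the others hold bottles.
- plunger_knob (a point): Grip point inside the index plunger's knob, on its vertical axis; rises with it; 118 mm above the bench when home. Knob: black, round, upright, red dot on top; 26 mm diameter from 7 mm below to 8 mm above this point, top 11 mm above. Underside 16 mm below, over a 17 mm steel barrel; bracket arm (40 mm wide) 38 mm below. 69 mm from the centres of the two nearest nests, one of them the empty one.
- plunger (a joint): Travel of the index plunger in m: 0 = home (pin 8 mm deep in its hole in the turntable, table locked), grows as the knob is pulled straight up, 0.015 = fully back against its stop (pin 6 mm clear of the table). A spring pulls it home: about 5 N at the start, 11 N fully back; it does not stay out by itself.
- turntable (a joint): Angle of the turntable about its vertical axis, rad, 0 at the start. Locked by the pin; turns freely with little friction once the pin is out.
- indexer: The fixed base of the sample turntable: grey plate 236 x 150 mm bolted to the bench, aluminium disc of 210 mm diameter on top (upper side 42 mm above the bench) with a black hand knob in the middle (top at 71 mm). Origin on the turntable's axis at bench height, z up; its -x axis points from the axis to the plunger's bracket.
- bottle_1: Amber glass bottle with white label and black screw cap, the same as the sample; stands in the nest diagonally behind, to the indexer's +x -y; leave alone. Its top is 121 mm above the bench. Origin at the centre of its underside.
- bottle_2: Amber glass bottle with white label and black screw cap, the same as the sample; stands in the nest to the indexer's +x +y, across from the empty nest; leave alone. Origin at the centre of its underside.
- bottle_3: Amber glass bottle with white label and black screw cap, the same as the sample; stands in the nest to the indexer's -x +y, beside the plunger; leave alone. Origin at the centre of its underside.
- beaker_small: Small empty glass beaker, 56 mm diameter (65 over the spout), 70 mm tall, on the bench near the sample; leave alone. Origin at the centre of its underside.

How it is judged:
On the way:
1. the sample stands fully down and upright in the empty nest, let go, with the plunger still home (horizontal distance between sample and empty_nest below 0.006 m and z of sample in the frame of empty_nest between -0.004 and 0.004 m and angle between sample's own z axis and vertical below 0.1 rad and contact force between the fingers and sample below 0.1 N and value of joint plunger below 0.003 m), for 0.2 s.
At the end, for the whole second after the job is handed in: Sample at rest and untouched in the empty nest (within 6 mm of its centre, 4 mm of its floor, 0.1 rad of upright); fingers hold the plunger beyond 12.5 of its 15 mm; turntable within 0.06 rad of its start; other bottles and beaker upright (horizontal distance between sample and empty_nest below 0.006 m and z of sample in the frame of empty_nest between -0.004 and 0.004 m and angle between sample's own z axis and vertical below 0.1 rad and value of joint turntable between -0.06 and 0.06 rad and value of joint plunger above 0.0125 m and contact force between the fingers and plunger above 3 N and contact force between the fingers and sample below 0.1 N and linear speed of sample below 0.02 m/s and angle between each of bottle_1, bottle_2, bottle_3, beaker_small's own z axis and vertical below 0.2 rad); the arm keeps its last pose, push and grip.
It fails at once if the sample is squeezed: more than 90 N over both fingers together (45 N each) (contact force between the fingers and sample above 90 N).
It fails at once if the sample is set down on the turntable with more than 40 N (contact force between sample and turntable above 40 N).
It fails at once if the plunger is pulled before the sample is in its nest (value of joint plunger above 0.004 m and not (horizontal distance between sample and empty_nest below 0.006 m and z of sample in the frame of empty_nest between -0.004 and 0.004 m and angle between sample's own z axis and vertical below 0.1 rad)).
It fails at once if another bottle or the beaker is moved by more than 20 mm or tipped (distance of any of bottle_1, bottle_2, bottle_3, beaker_small from where it was at the start of the episode above 0.02 m or angle between any of bottle_1, bottle_2, bottle_3, beaker_small's own z axis and vertical above 0.35 rad).
It also fails if it takes over 56 s, if anything falls off the work surface, if the arm or the gripper's body presses on something with over 40 N, if the wrist force passes 120 N, or if a joint passes its speed limit or range.

ROBOT

A 7-joint arm with a two-finger parallel gripper is mounted at the origin on a cart in front of the work surface, level with it; the furniture and walls round the work are solid. World frame = base frame: x ahead of the robot, y to its left, z up, the work surface at z = 0. Lengths are in m, angles in rad, forces in N, time in s.
With the tool pointing down it reaches from about 0.4 to 0.875 m from the base axis. Payload 19.3 kg.
Tool frame: the origin (TCP) lies at the very end of the fingers, on their centre line; the grasp point (between the pads) lies 19 mm behind it; z points along the fingers, y is the direction in which the jaws open and shut (so a half turn about z gives the same grasp; the last joint's range is limited). The gripper opens to 85 mm and grips with 20 to 120 N. Pads are 22 mm wide; open, the fingers measure 114 mm over their backs; the gripper's body (76 mm by 85 mm) begins 54 mm behind the grasp point. The pads swing forward as they close: fully open they stand 13 mm farther back than shut.
Start: joints at [1.072, 0.521, -0.036, 1.599, 0.021, 1.021, -0.113], TCP at [0.26, -0.568, 0.231] pointing down, gripper open.
Joint ranges: [-2.91, 2.91], [-0.3, 2.13], [-1.5, 1.42], [0.17, 2.43], [-1.26, 4.41], [0.16, 1.93], [-2.52, 2.52]. Speed limits (rad/s): [1.89, 1.89, 2.39, 2.39, 3.01, 3.01, 3.01].

INTERFACE

Orientations are given as [roll, pitch, yaw] about the fixed x, y, z axes, in that order (R = Rz(yaw) Ry(pitch) Rx(roll)).
In Python, from workcell import bot gives the robot as it stands.
- The arm moves only by the tool carry_out, never from a script. Its argument "targets" is a list of rows, each a list of 7 numbers: the shift along the tool's x, y, z in mm, then the turn, a rotation vector about the tool's x, y, z in units of 6 degrees (1.0 is 6 degrees), then the closure in counts, from 0 (fully open) to 255 (shut). A call has 1 to 5 rows; each row shifts and turns the commanded pose from where the row before left it, along the tool's axes as they then stand; what a row does not reach is not made up. A row lasts 1/12 s, in which the tool goes at most 41.7 mm and 7.16 degrees, less where a joint would pass 70% of its speed; a pose out of reach is approached as far as the arm can. A call is refused whole if a number of a shift passes 41.7 or a number of a turn 1, either way. A call with a gripper value outside its range is refused whole. The fingers move at their own pace and stop on an object; "force" is the grip in N (left out, the last holds). Time passes only in rows, so rows that do not move let the fingers close. It gives the time, the measured TCP pose, the force and the opening at its end, in the units of the state.
- bot.observe(): the state, without advancing time (a new reading comes with each control period).
- bot.grab_frame(name): name is "side" or "top" or "wrist"; returns a dict with "color" (384x512x3 uint8, red, green, blue), "z_map" (384x512 float32, m along the optical axis (not along the pixel's ray), 0 where there is no reading), "K" (3x3 intrinsics, pixels), "k1" (the pictures are not rectified: a ray, as slopes to the right and down, at radius r is drawn at 1 + k1 r^2 times it, then the intrinsics apply), "cam_to_world" (4x4, takes a point from camera to world coordinates); the wrist camera has in their place "T_tool_cam" (4x4, takes a point from camera to tool coordinates, whose origin is the TCP and whose axes are the flange's). Camera axes: x right, y down, z forward; pixel columns grow to the right and rows downward; lengths in m; the calibration is good to about 2 mm. A picture is of the moment at which its call begins: read the wrist's pose just before it.
- bot.job_done(): hands the job in, once; it reports no verdict.
The state is a dict: "clock": time; "qpos": joint angles; "qd": joint speeds; "joint_efforts": joint torques, N m; "position": TCP position; "tool_rot": TCP orientation; "force": force on the tool from outside, world axes, zero at the start; "moment": the same for the moment, N m; "grip_width": finger opening in m.
Only numpy, scipy, OpenCV 4.12 (cv2) and the standard library are available. Lean on these libraries where they do the work, as an engineer would, in place of code of your own. Each camera call takes 0.05 s, during which the arm holds its last target. There are 200 camera calls.

## Working session

There is one attempt and no reset: what is moved stays moved. The work goes in short steps, Python scripts to look and compute and a tool call to move; the robot and the scene stay as the last step left them, time stands still between calls to the robot, and variables do not carry over. Pictures are saved under pics/ and viewed, about 8 in all and at most 12, crops included, and the job is handed in when it is done.

Besides the shell and the picture viewer there is one more tool, called after "Call:" as a command line: name --pt "numbers of a row" for each row, then --argument value for the rest. carry_out: Moves the arm, as the interface text tells. Its arguments: {"type":"object","properties":{"targets":{"type":"array","items":{"type":"array","items":{"type":"number"}}},"force":{"type":"number"}},"required":["targets"]}

```bash
mkdir -p pics; ls
cat > h.py <<'E'
import numpy as np, cv2
from workcell import bot
from scipy.spatial.transform import Rotation as R
def ray(f,u,v):
    K=f["K"];x=np.array([(u-K[0,2])/K[0,0],(v-K[1,2])/K[1,1]]);y=x.copy()
    for _ in range(20): y=x/(1+f["k1"]*(y@y))
    return np.r_[y,1]
def pose():
    s=bot.observe();T=np.eye(4);T[:3,:3]=R.from_euler('xyz',s["tool_rot"]).as_matrix();T[:3,3]=s["position"];return T
def cw(f,T=None): return f["cam_to_world"] if "cam_to_world" in f else T@f["T_tool_cam"]
def onplane(f,u,v,z,T=None):
    C=cw(f,T);d=C[:3,:3]@ray(f,u,v);return C[:3,3]+d*(z-C[2,3])/d[2]
def cloud(f,T=None):
    K=f["K"];h,w=f["z_map"].shape
    uv=np.stack(np.meshgrid(np.arange(w),np.arange(h)),-1).astype(float)
    n=np.stack([(uv[...,0]-K[0,2])/K[0,0],(uv[...,1]-K[1,2])/K[1,1]],-1);y=n.copy()
    for _ in range(20): y=n/(1+f["k1"]*(y**2).sum(-1,keepdims=True))
    C=cw(f,T);P=np.concatenate([y,np.ones((h,w,1))],-1)*f["z_map"][...,None]
    return P@C[:3,:3].T+C[:3,3]
def save(f,n,box=None,s=1):
    c=f["color"][...,::-1]
    if box: c=c[box[1]:box[3],box[0]:box[2]]
    cv2.imwrite("pics/"+n,cv2.resize(c,None,fx=s,fy=s,interpolation=cv2.INTER_CUBIC))
E
python3 - <<'E'
from h import *
import pickle
s=bot.observe();print(s)
fs={n:bot.grab_frame(n) for n in("top","side")}
pickle.dump(fs,open("f.pkl","wb"))
for n,f in fs.items(): print(n,f["cam_to_world"].round(3).tolist(),f["K"][0,0],f["k1"])
cv2.imwrite("pics/a.png",cv2.resize(np.vstack([fs["top"]["color"],fs["side"]["color"]])[...,::-1],(400,600)))
save(fs["top"],"top.png",s=1.5)
save(fs["side"],"side.png",s=1.5)
E
```

```text
pics
{'clock': 0.0, 'qpos': array([ 1.07181615,  0.52204064, -0.03632483,  1.60001577,  0.02122861,
        1.02108484, -0.11279025]), 'qd': array([ 0.00096436, -0.00058541, -0.00145834,  0.00117659,  0.00051861,
       -0.00048473,  0.00085017]), 'joint_efforts': array([-1.57605285e-03, -9.27119422e+01,  1.97873734e+00, -3.69932413e+01,
        1.77247199e-02,  8.20844492e-03,  2.61670272e-05]), 'position': array([ 0.25966652, -0.56812987,  0.23070639]), 'tool_rot': array([-3.14043484e+00,  1.08444456e-04,  4.28792881e-01]), 'force': array([-0.55745447, -0.58673316,  0.00246712]), 'moment': array([ 0.02432999, -0.06463355, -0.0540251 ]), 'grip_width': 0.0853593256583347}
top [[0.007, -0.991, 0.131, 0.361], [-1.0, -0.01, -0.024, -0.038], [0.025, -0.131, -0.991, 1.363], [0.0, 0.0, 0.0, 1.0]] 389.27934102345495 0.026959994301703982
side [[-1.0, -0.009, -0.016, 0.526], [0.008, 0.542, -0.84, 0.78], [0.016, -0.84, -0.542, 0.641], [0.0, 0.0, 0.0, 1.0]] 367.0104796392164 -0.08993555389076556
```

View pics/top.png

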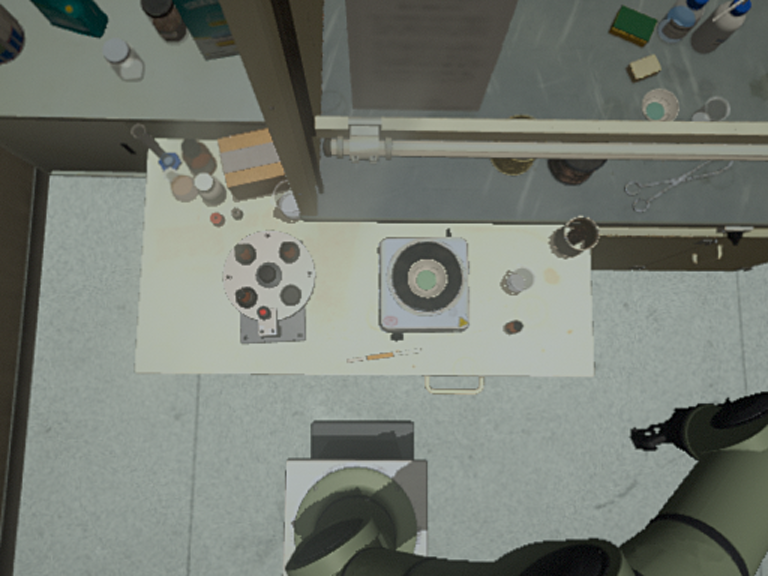

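View pics/side.png

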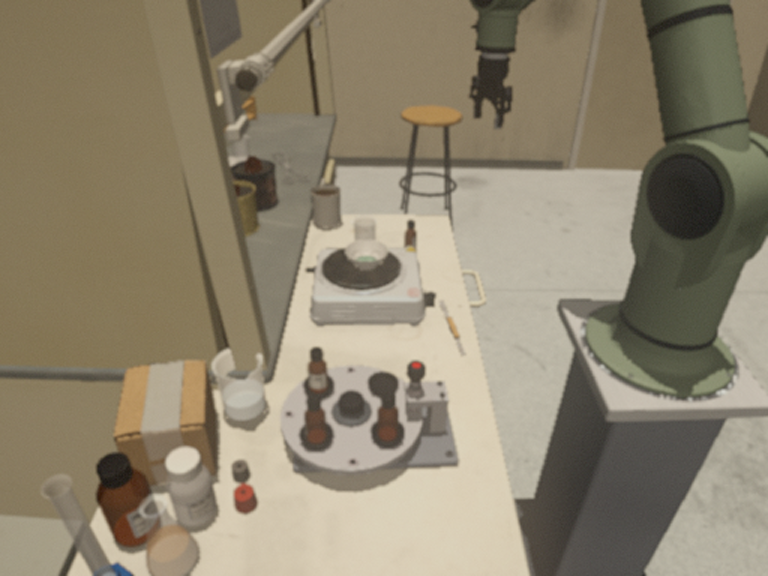

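The top view shows the sample at about (513,327), the beaker at (517,281), the turntable centre at (268,275), the empty nest at (291,295) and the red-dotted knob at (263,312), all in the 1.5x picture. The side view agrees with this. Next I turn these into positions.

Run:
```python
from h import *
import pickle
fs=pickle.load(open("f.pkl","rb"))
t=fs["top"];P=cloud(t)
for n,u,v,z in[("sample",513,327,.076),("beaker",517,281,.07),("axis",268,275,.071),("empty",291,295,.05),("knob",263,312,.129),("b3",246,297,.121),("b1",289,252,.121),("b2",243,253,.121)]:
    u/=1.5;v/=1.5;print(n,onplane(t,u,v,z)[:2].round(3),P[int(v),int(u)].round(3))
for n,b in(("top",P),("side",cloud(fs["side"]))):
    for q,c,h in(("sample",onplane(t,342,218,.076),(.03,.09)),("knob",onplane(t,175.3,208,.129),(.11,.14))):
        m=(np.linalg.norm(b[...,:2]-c[:2],axis=-1)<.035)&(b[...,2]>h[0])&(b[...,2]<h[1])
        p=b[m];print(n,q,len(p),p.min(0).round(3) if len(p) else 0,p.max(0).round(3) if len(p) else 0, p.mean(0).round(3) if len(p) else 0)
c=t["color"]
a=cv2.resize(c[140:245,135:225],(514,600),interpolation=2);
cv2.imwrite("pics/z.png",a[...,::-1])
```

```text
sample [ 0.446 -0.346] [ 0.447 -0.348  0.067]
beaker [ 0.55  -0.359] [ 0.561 -0.373  0.002]
axis [0.557 0.198] [0.559 0.201 0.07 ]
empty [0.516 0.149] [0.519 0.15  0.041]
knob [0.47  0.196] [0.47  0.197 0.125]
b3 [0.502 0.234] [0.505 0.24  0.095]
b1 [0.6   0.146] [0.604 0.151 0.1  ]
b2 [0.597 0.244] [0.604 0.25  0.097]
top sample 73 [ 0.437 -0.368  0.031] [ 0.465 -0.342  0.085] [ 0.45  -0.353  0.06 ]
top knob 59 [0.458 0.184 0.112] [0.484 0.21  0.135] [0.471 0.196 0.127]
side sample 100 [ 0.439 -0.363  0.03 ] [ 0.468 -0.338  0.075] [ 0.453 -0.348  0.053]
side knob 153 [0.459 0.189 0.111] [0.485 0.214 0.131] [0.473 0.205 0.124]
```

View pics/z.png

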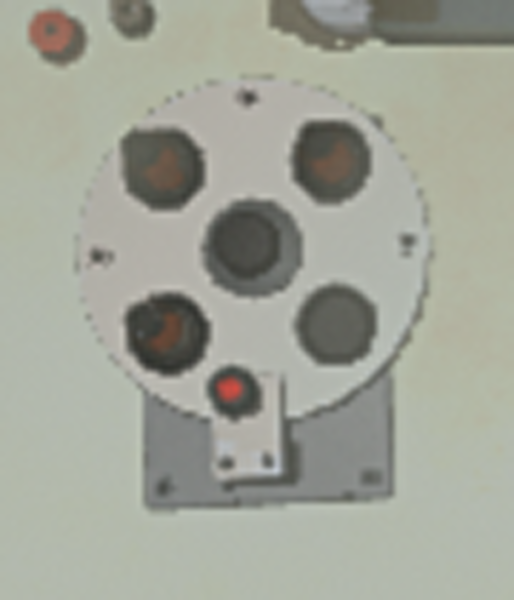

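The clouds and ray-casts agree: sample at about (0.449,-0.347), nest (0.516,0.149), knob (0.470,0.196). Nest to knob comes out at 66 mm, against the 69 mm given. I turn to yaw 0 (jaws along world y, away from the beaker) and go above the sample for a close look.

Call:
carry_out --pt "0 0 0 0 0 1 0" --pt "0 0 0 0 0 1 0" --pt "0 0 0 0 0 1 0" --pt "0 0 0 0 0 1 0" --pt "0 0 0 0 0 0.1 0"

```text
clock: 0.52
position: [0.2598, -0.5682, 0.231]
tool_rot: [-3.141, 0.0, -0.006]
force: [-0.4, -0.9, 0.1]
grip_width: 0.0851
```

Call:
carry_out --pt "20 -23 0 0 0 0 0" --pt "27 -31 0 0 0 0 0" --pt "27 -31 0 0 0 0 0" --pt "27 -31 0 0 0 0 0" --pt "27 -31 0 0 0 0 0"

```text
clock: 0.93
position: [0.3888, -0.4198, 0.2312]
tool_rot: [-3.141, 0.0, 0.003]
force: [1.3, -0.9, -0.8]
grip_width: 0.0854
```

Call:
carry_out --pt "22 -31 0 0 0 0 0" --pt "14 -25 10 0 0 0 0" --pt "0 -18 10 0 0 0 0" --pt "0 0 0 0 0 0 0" --pt "0 0 0 0 0 0 0"

```text
clock: 1.35
position: [0.424, -0.3467, 0.211]
tool_rot: [-3.141, 0.001, 0.004]
force: [0.1, -0.2, 0.7]
grip_width: 0.0856
```

Run:
```python
from h import *
s=bot.observe();print(s["position"],s["tool_rot"],s["qpos"],s["grip_width"],s["force"])
T=pose();f=bot.grab_frame("wrist");save(f,"w1.png",s=1.5)
P=cloud(f,T)
m=(np.linalg.norm(P[...,:2]-[.449,-.347],axis=-1)<.04)
for a,b in((.02,.05),(.06,.085)):
    p=P[m&(P[...,2]>a)&(P[...,2]<b)];print(a,len(p),p.min(0).round(3),p.max(0).round(3),p.mean(0).round(3))
import pickle;pickle.dump((f,T),open("w1.pkl","wb"))
```

```text
[ 0.42402612 -0.34673307  0.21100822] [-3.14110232e+00  8.15363136e-04  3.79540129e-03] [ 0.56923251  0.42336299  0.0107065   1.82748322 -0.00560186  0.89172622
 -0.98448476] 0.08561295961094058 [ 0.0752058  -0.20322303  0.72923148]
0.02 225 [ 0.437 -0.371  0.02 ] [ 0.467 -0.343  0.05 ] [ 0.458 -0.356  0.044]
0.06 333 [ 0.443 -0.367  0.061] [ 0.462 -0.347  0.077] [ 0.453 -0.357  0.074]
```

View pics/w1.png

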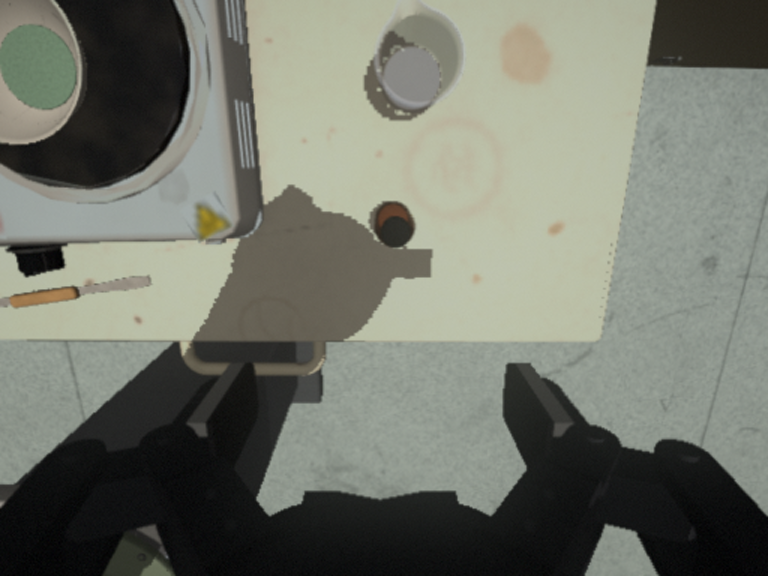

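The wrist view shows the sample cap at (395,232), the beaker about 105 mm behind it and the jaws clear. The wrist cloud puts the sample at (0.452,-0.357). I descend over it and grip at 20 N.

Call:
carry_out --pt "14 5 0 0 0 0 0" --pt "14 5 20 0 0 0 0" --pt "0 0 40 0 0 0 0" --pt "0 0 40 0 0 0 0" --pt "0 0 40 0 0 0 0" --force 20

```text
clock: 1.82
position: [0.4518, -0.3591, 0.0703]
tool_rot: [3.14, -0.001, -0.001]
force: [2.2, -0.4, 0.6]
grip_width: 0.0853
```

Call:
carry_out --pt "0 0 30 0 0 0 0" --pt "0 0 16 0 0 0 0" --pt "0 0 8 0 0 0 0" --pt "0 0 0 0 0 0 0" --pt "0 0 0 0 0 0 60"

```text
clock: 2.23
position: [0.4521, -0.3585, 0.018]
tool_rot: [3.141, -0.001, -0.001]
force: [0.4, -0.7, 0.2]
grip_width: 0.0757
```

Run:
```python
from h import *
s=bot.observe();print(s["position"],s["tool_rot"],s["grip_width"],s["force"])
T=pose();f=bot.grab_frame("wrist");save(f,"w2.png",s=1.2)
```

```text
[ 0.4520805  -0.35851156  0.01804218] [ 3.14095727e+00 -5.69191761e-04 -9.36609108e-04] 0.07572957618125427 [ 0.44162684 -0.67288057  0.18161749]
```

View pics/w2.png

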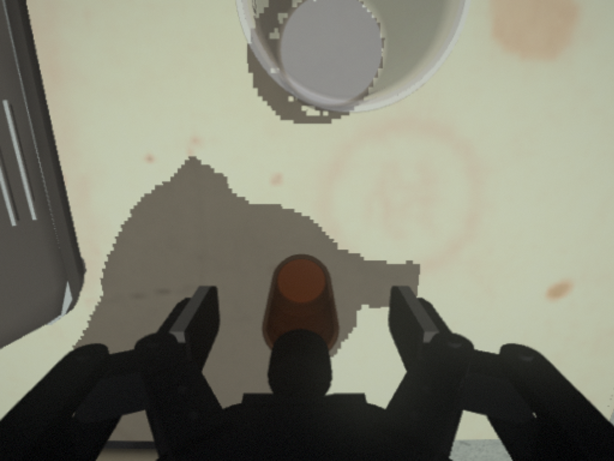

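The bottle is centred between the jaws. I close on it.

Call:
carry_out --pt "0 0 0 0 0 0 110" --pt "0 0 0 0 0 0 145" --pt "0 0 0 0 0 0 160" --pt "0 0 0 0 0 0 175" --pt "0 0 0 0 0 0 190" --force 22

```text
clock: 2.7
position: [0.4524, -0.3578, 0.0182]
tool_rot: [3.141, -0.001, -0.001]
force: [-1.9, -0.5, 9.0]
grip_width: 0.0292
```

Call:
carry_out --pt "0 0 0 0 0 0 230" --pt "0 0 0 0 0 0 230" --pt "0 0 0 0 0 0 230" --pt "0 0 0 0 0 0 230" --pt "0 0 0 0 0 0 230"

```text
clock: 3.12
position: [0.4524, -0.3578, 0.0182]
tool_rot: [3.141, -0.001, -0.001]
force: [-0.6, 0.5, 9.4]
grip_width: 0.0294
```

Call:
carry_out --pt "0 0 -5 0 0 0 230" --pt "0 0 -10 0 0 0 230" --pt "0 0 -15 0 0 0 230" --pt "0 0 -15 0 0 0 230" --pt "0 0 0 0 0 0 230"

```text
clock: 3.53
position: [0.4531, -0.3585, 0.0656]
tool_rot: [3.139, -0.003, -0.001]
force: [0.9, -1.1, -0.5]
grip_width: 0.0292
```

It's gripped, at 29 mm opening, and lifted. The grip on closing pushed 9 N down onto the bench, and that is now released. I raise it and carry it to a viewing point in front of the nest.

Call:
carry_out --pt "0 0 -25 0 0 0 230" --pt "0 0 -30 0 0 0 230" --pt "0 0 -35 0 0 0 230" --pt "0 0 -35 0 0 0 230" --pt "0 -10 -20 0 0 0 230"

```text
clock: 3.95
position: [0.4522, -0.3494, 0.2113]
tool_rot: [3.139, -0.003, -0.002]
force: [0.2, -0.1, -0.5]
grip_width: 0.0292
```

Call:
carry_out --pt "0 -20 0 0 0 0 230" --pt "0 -30 0 0 0 0 230" --pt "0 -33 0 0 0 0 230" --pt "0 -33 0 0 0 0 230" --pt "0 -33 0 0 0 0 230"

```text
clock: 4.37
position: [0.4516, -0.1971, 0.2077]
tool_rot: [3.141, -0.0, -0.001]
force: [1.3, 0.4, -0.6]
grip_width: 0.0291
```

Call:
carry_out --pt "0 -33 0 0 0 0 230" --pt "0 -33 0 0 0 0 230" --pt "0 -33 0 0 0 0 230" --pt "0 -33 0 0 0 0 230" --pt "0 -33 0 0 0 0 230"

```text
clock: 4.78
position: [0.4517, -0.032, 0.2077]
tool_rot: [3.141, -0.001, -0.001]
force: [0.4, 0.1, -0.3]
grip_width: 0.0289
```

Call:
carry_out --pt "-5 -33 0 0 0 0 230" --pt "-5 -33 0 0 0 0 230" --pt "-5 -33 0 0 0 0 230" --pt "-3 -33 0 0 0 0 230" --pt "0 -20 0 0 0 0 230"

```text
clock: 5.2
position: [0.4333, 0.1216, 0.2078]
tool_rot: [-3.141, -0.001, 0.002]
force: [0.2, -0.5, -0.2]
grip_width: 0.029
```

Call:
carry_out --pt "0 -18 0 0 0 0 230" --pt "0 -10 0 0 0 0 230" --pt "0 0 0 0 0 0 230" --pt "0 0 0 0 0 0 230" --pt "0 0 0 0 0 0 230"

```text
clock: 5.62
position: [0.4343, 0.1454, 0.2073]
tool_rot: [3.141, 0.0, -0.002]
force: [0.1, -0.3, -0.1]
grip_width: 0.0287
```

Run:
```python
from h import *
import pickle
s=bot.observe();print(s["position"],s["tool_rot"],s["qpos"],s["grip_width"],s["force"])
T=pose();f=bot.grab_frame("wrist");g=bot.grab_frame("side")
pickle.dump((f,T,g),open("w3.pkl","wb"))
save(f,"w3.png",s=1.5)
for n,P in(("w",cloud(f,T)),("s",cloud(g))):
    for q,c,r,a,b in(("knob",(.47,.196),.03,.112,.14),("rim",(.516,.149),.035,.048,.062),("held",T[:2,3],.04,.17,.26),("b3",(.504,.236),.03,.1,.13),("b1",(.6,.15),.03,.1,.13),("hub",(.557,.198),.03,.06,.08)):
        p=P[(np.linalg.norm(P[...,:2]-np.array(c),axis=-1)<r)&(P[...,2]>a)&(P[...,2]<b)]
        if len(p):print(n,q,len(p),p.min(0).round(3),p.max(0).round(3),((p.min(0)+p.max(0))/2).round(4))
```

```text
[0.43429351 0.14535946 0.20733529] [ 3.14111974e+00  1.06905323e-04 -1.71195400e-03] [-0.30247997  0.29532897 -0.18250292  2.04166758  0.07344702  0.81088843
 -2.10041211] 0.028709343865103116 [ 0.13192191 -0.30605038 -0.13979733]
w knob 950 [0.459 0.184 0.112] [0.486 0.211 0.131] [0.4725 0.1979 0.1216]
w rim 846 [0.494 0.128 0.048] [0.541 0.176 0.055] [0.5173 0.1521 0.0515]
w held 8938 [0.422 0.107 0.189] [0.45  0.184 0.26 ] [0.4358 0.1454 0.2246]
w b3 708 [0.501 0.24  0.1  ] [0.521 0.26  0.122] [0.5112 0.2501 0.1108]
w hub 1522 [0.545 0.185 0.06 ] [0.582 0.222 0.072] [0.5635 0.2036 0.0663]
s knob 149 [0.459 0.189 0.112] [0.485 0.214 0.131] [0.4722 0.2013 0.1216]
s rim 113 [0.494 0.13  0.048] [0.541 0.178 0.055] [0.5176 0.1542 0.0517]
s held 283 [0.42  0.109 0.189] [0.449 0.18  0.26 ] [0.4345 0.1446 0.2245]
s b3 119 [0.502 0.243 0.1  ] [0.521 0.263 0.122] [0.5115 0.2529 0.111 ]
s b1 97 [0.608 0.149 0.1  ] [0.626 0.171 0.121] [0.617  0.1601 0.1108]
s hub 204 [0.546 0.189 0.06 ] [0.583 0.226 0.072] [0.5645 0.2074 0.0662]
```

View pics/w3.png

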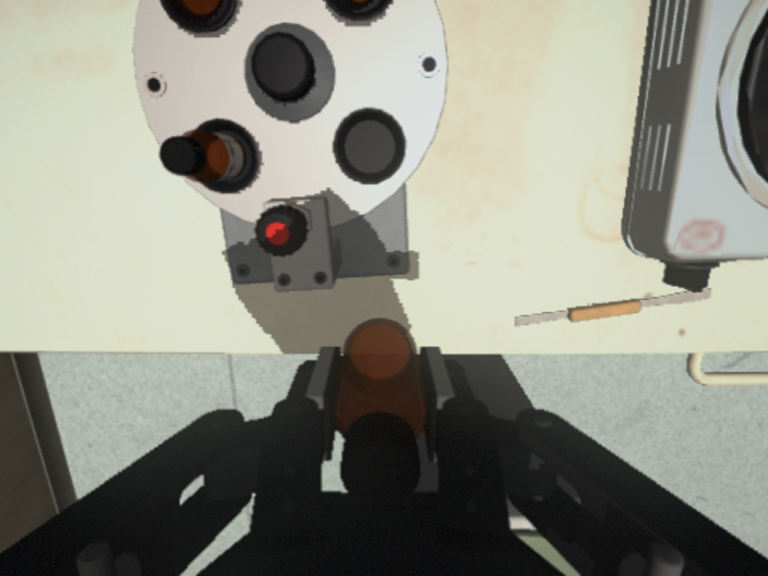

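The wrist view shows the empty nest at (369,146), the knob's red dot at (278,233), and the held bottle between the pads with its base end at (380,350). Next I compare the bottle axis with the nest in the same cameras.

Run:
```python
from h import *
import pickle
from scipy.optimize import least_squares as L
f,T,g=pickle.load(open("w3.pkl","rb"))
for n,P,fr in(("w",cloud(f,T),f),("s",cloud(g),g)):
    c=fr["color"].astype(int);red=(c[...,0]>c[...,2]+15)
    m=(np.linalg.norm(P[...,:2]-[.435,.1455],axis=-1)<.03)&(P[...,2]>.15)&(P[...,2]<.3)&red
    p=P[m];print(n,len(p),p.min(0).round(4),p.max(0).round(4))
    zs=np.arange(.185,.25,.006)
    for a in zs:
        q=p[(p[:,2]>=a)&(p[:,2]<a+.006)]
        if len(q)>6:
            r=L(lambda x:np.hypot(q[:,0]-x[0],q[:,1]-x[1])-.015,[.435,.1455],loss="soft_l1",f_scale=.001);print(round(a,3),len(q),r.x.round(4),round(q[:,1].min(),4),round(q[:,1].max(),4),round(q[:,0].max(),4))
    # nest rim ring
    d=np.linalg.norm(P[...,:2]-[.5175,.153],axis=-1)
    q=P[(d<.032)&(P[...,2]>.0505)&(P[...,2]<.06)]
    r=L(lambda x:np.hypot(q[:,0]-x[0],q[:,1]-x[1])-.0233,[.517,.152],loss="soft_l1",f_scale=.001);print("rim",len(q),r.x.round(4),q.min(0).round(4),q.max(0).round(4))
```

```text
w 3379 [0.427  0.1304 0.1892] [0.4497 0.166  0.2504]
0.185 13 [0.4331 0.1449] 0.1387 0.1526 0.4483
0.191 114 [0.4339 0.145 ] 0.1304 0.1591 0.4494
0.197 178 [0.4339 0.145 ] 0.1309 0.1595 0.4493
0.203 197 [0.434 0.145] 0.1304 0.1589 0.4496
0.209 219 [0.4339 0.145 ] 0.1311 0.166 0.4494
0.215 227 [0.4339 0.145 ] 0.1311 0.1561 0.4493
0.221 257 [0.434  0.1449] 0.1311 0.1563 0.4495
0.227 302 [0.434 0.145] 0.131 0.1573 0.4494
0.233 921 [0.4325 0.1449] 0.1304 0.1587 0.4497
0.239 763 [0.4288 0.1449] 0.133 0.1565 0.4467
0.245 188 [0.4274 0.1453] 0.1357 0.1533 0.444
rim 623 [0.5175 0.1516] [0.4935 0.1285 0.0505] [0.5412 0.1756 0.0549]
s 375 [0.417  0.1198 0.1891] [0.4529 0.175  0.2994]
0.191 28 [0.4341 0.1452] 0.1496 0.1609 0.4478
0.197 28 [0.4344 0.1461] 0.1513 0.1628 0.4483
0.203 18 [0.4324 0.1521] 0.148 0.1675 0.4483
0.209 22 [0.4338 0.1557] 0.1471 0.1725 0.4487
0.215 38 [0.4334 0.1575] 0.1475 0.1748 0.4492
0.221 31 [0.4335 0.1579] 0.1447 0.175 0.4493
0.227 33 [0.4333 0.1587] 0.1513 0.1749 0.4481
0.233 42 [0.4339 0.157 ] 0.1299 0.1747 0.4484
0.239 18 [0.4358 0.1585] 0.1261 0.1746 0.4462
rim 81 [0.5177 0.1542] [0.4943 0.13   0.0507] [0.5409 0.1783 0.0553]
```

The bottle hangs vertical with its base 18 mm below the TCP, so the shift to the nest is x +83.5 mm, y +7.5 mm. I move over the nest and go down to about 13 mm above the rim, then check.

Call:
carry_out --pt "16 -2 0 0 0 0 230" --pt "20 -2 0 0 0 0 230" --pt "20 -2 0 0 0 0 230" --pt "18 -1.5 0 0 0 0 230" --pt "9.5 0 0 0 0 0 230"

```text
clock: 6.13
position: [0.5195, 0.1532, 0.2072]
tool_rot: [3.142, -0.0, -0.002]
force: [-0.8, -0.3, -0.8]
grip_width: 0.0294
```

Call:
carry_out --pt "0 0 20 0 0 0 230" --pt "0 0 30 0 0 0 230" --pt "0 0 30 0 0 0 230" --pt "0 0 25 0 0 0 230" --pt "0 0 15 0 0 0 230"

```text
clock: 6.55
position: [0.5164, 0.1528, 0.0849]
tool_rot: [3.141, 0.003, -0.001]
force: [0.6, 0.5, -0.5]
grip_width: 0.0289
```

Call:
carry_out --pt "0 0 2 0 0 0 230" --pt "0 0 0 0 0 0 230" --pt "0 0 0 0 0 0 230"

```text
clock: 6.8
position: [0.5181, 0.1538, 0.0863]
tool_rot: [-3.141, -0.001, -0.001]
force: [0.8, 0.2, -0.1]
grip_width: 0.0291
```

Run:
```python
from h import *
s=bot.observe();print(s["position"],s["tool_rot"],s["grip_width"],s["force"])
T=pose();f=bot.grab_frame("wrist");g=bot.grab_frame("side")
a=cv2.resize(f["color"],(512,384));b=cv2.resize(g["color"][225:320,180:310],(526,384),interpolation=2)
cv2.imwrite("pics/w4.png",cv2.resize(np.hstack([a,b]),None,fx=.77,fy=.77)[...,::-1])
for n,P,fr in(("w",cloud(f,T),f),("s",cloud(g),g)):
    d=np.linalg.norm(P[...,:2]-[.5175,.153],axis=-1)
    q=P[(d<.032)&(P[...,2]>.0505)&(P[...,2]<.057)];print(n,len(q),q.min(0).round(4),q.max(0).round(4))
    q=P[(d<.0165)&(P[...,2]>.066)&(P[...,2]<.08)];print(n,len(q),q.min(0).round(4),q.max(0).round(4)) if len(q) else 0
```

```text
[0.5181234  0.15378963 0.08625229] [-3.14133126e+00 -7.85973027e-04 -1.01251667e-03] 0.029076423756486672 [ 0.79121574  0.16343638 -0.09899017]
w 758 [0.5082 0.1277 0.0505] [0.5417 0.1761 0.0548]
w 251 [0.5206 0.1388 0.068 ] [0.5335 0.1679 0.0799]
s 57 [0.4943 0.135  0.0505] [0.5408 0.1783 0.0539]
s 20 [0.5042 0.1577 0.0691] [0.5315 0.1694 0.0783]
```

View pics/w4.png

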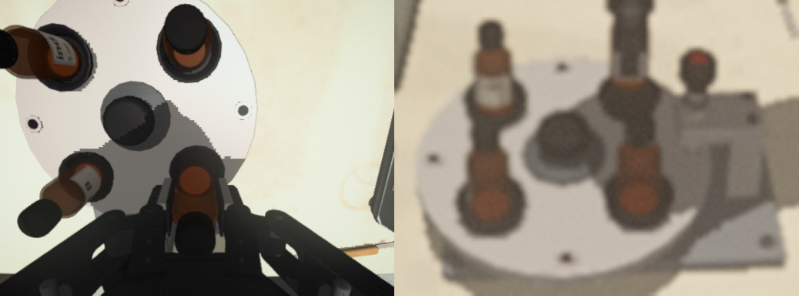

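Bottle and rim centres agree to about 1 mm, so I trim y by 0.8 mm. Now I lower it in small steps and watch the force.

Call:
carry_out --pt "-0.3 0.8 4 0 0 0 230" --pt "0 0 5 0 0 0 230" --pt "0 0 5 0 0 0 230" --pt "0 0 3 0 0 0 230" --pt "0 0 2 0 0 0 230"

```text
clock: 7.32
position: [0.5172, 0.1531, 0.0657]
tool_rot: [3.141, 0.001, -0.001]
force: [0.8, 0.2, -1.1]
grip_width: 0.0288
```

Call:
carry_out --pt "0 0 1 0 0 0 230" --pt "0 0 1 0 0 0 230" --pt "0 0 0 0 0 0 230" --pt "0 0 0 0 0 0 230"

```text
clock: 7.65
position: [0.5175, 0.1532, 0.0644]
tool_rot: [-3.142, -0.0, -0.001]
force: [-0.5, 0.1, 0.4]
grip_width: 0.0291
```

Call:
carry_out --pt "0 0 0.5 0 0 0 230" --pt "0 0 0 0 0 0 230" --pt "0 0 0.5 0 0 0 230" --pt "0 0 0 0 0 0 230"

```text
clock: 7.98
position: [0.5174, 0.1531, 0.0633]
tool_rot: [-3.142, 0.0, -0.001]
force: [-0.5, -0.1, -0.6]
grip_width: 0.0289
```

Call:
carry_out --pt "0 0 0.5 0 0 0 230" --pt "0 0 0 0 0 0 230" --pt "0 0 0 0 0 0 230"

```text
clock: 8.23
position: [0.5176, 0.1531, 0.0631]
tool_rot: [-3.142, -0.0, -0.001]
force: [-1.7, -1.5, 7.1]
grip_width: 0.0297
```

It seated at the expected height (TCP 0.063 m, base 45 mm) with 7 N. I let go by opening partway.

Call:
carry_out --pt "0 0 0 0 0 0 160" --pt "0 0 0 0 0 0 145" --pt "0 0 0 0 0 0 125" --pt "0 0 0 0 0 0 125" --pt "0 0 0 0 0 0 125"

```text
clock: 8.65
position: [0.5174, 0.1531, 0.0627]
tool_rot: [3.142, 0.0, -0.001]
force: [-0.4, -0.8, 1.0]
grip_width: 0.0433
```

Run:
```python
from h import *
s=bot.observe();print(s["position"],s["grip_width"],s["force"])
T=pose();f=bot.grab_frame("wrist");save(f,"w5.png",s=1.2)
```

```text
[0.51744635 0.15312071 0.06274864] 0.04325728387212585 [-0.41358944 -0.79767082  0.95848839]
```

View pics/w5.png

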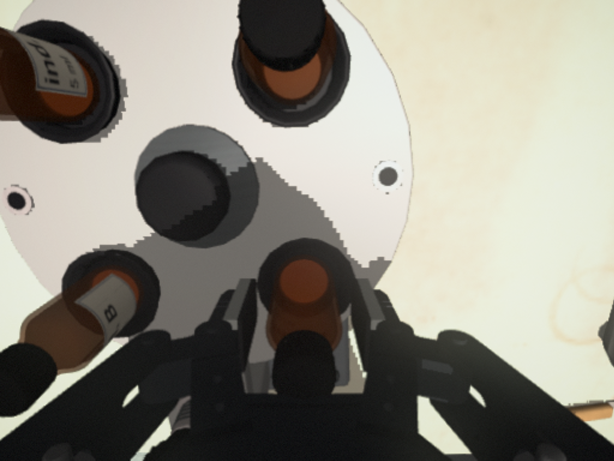

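The label end of the sample sits centred in the nest, with gaps on both sides of the pads. I lift off, turn to yaw 90° so the jaws are radial with the bottles either side of them, and move over the knob.

Call:
carry_out --pt "0 0 -10 0 0 0 125" --pt "0 0 -25 0 0 0 125" --pt "0 0 -35 0 0 0 125" --pt "0 0 -35 0 0 0 125" --pt "0 0 -35 0 0 0 125"

```text
clock: 9.12
position: [0.517, 0.153, 0.2051]
tool_rot: [-3.141, 0.0, -0.0]
force: [1.2, -0.5, -0.4]
grip_width: 0.0436
```

Call:
carry_out --pt "0 0 0 0 0 -1 125" --pt "0 0 0 0 0 -1 125" --pt "0 0 0 0 0 -1 125" --pt "0 0 0 0 0 -1 125" --pt "0 0 0 0 0 -1 125"

```text
clock: 9.53
position: [0.5174, 0.1531, 0.2037]
tool_rot: [3.141, -0.001, 0.528]
force: [-0.2, -0.4, -0.2]
grip_width: 0.044
```

Call:
carry_out --pt "0 0 0 0 0 -1 125" --pt "0 0 0 0 0 -1 125" --pt "0 0 0 0 0 -1 125" --pt "0 0 0 0 0 -1 125" --pt "0 0 0 0 0 -1 125"

```text
clock: 9.95
position: [0.5174, 0.153, 0.2036]
tool_rot: [3.141, -0.0, 1.052]
force: [-0.2, -0.3, 0.6]
grip_width: 0.0438
```

Call:
carry_out --pt "0 0 0 0 0 -1 125" --pt "0 0 0 0 0 -1 125" --pt "0 0 0 0 0 -1 125" --pt "0 0 0 0 0 -1 125" --pt "0 0 0 0 0 -1 125"

```text
clock: 10.37
position: [0.5175, 0.1529, 0.2036]
tool_rot: [3.141, 0.0, 1.575]
force: [0.2, -0.6, 0.2]
grip_width: 0.0435
```

Call:
carry_out --pt "0 -15 0 0 0 0 110" --pt "0 -20 0 0 0 0 110" --pt "0 -10 0 0 0 0 110" --pt "0 0 0 0 0 0 110" --pt "0 0 0 0 0 0 110"

```text
clock: 10.78
position: [0.4729, 0.1531, 0.2035]
tool_rot: [3.14, 0.0, 1.57]
force: [0.3, 0.4, 0.3]
grip_width: 0.0486
```

Run:
```python
from h import *
s=bot.observe();print(s["position"],s["tool_rot"],s["qpos"],s["grip_width"],s["force"])
T=pose();f=bot.grab_frame("wrist");g=bot.grab_frame("side");save(f,"w6.png",s=1.2)
for n,P in(("w",cloud(f,T)),("s",cloud(g))):
    for q,c,r,a,b in(("knob",(.4725,.199),.025,.112,.14),("cap",(.5175,.153),.02,.1,.13),("body",(.5175,.153),.02,.06,.09)):
        p=P[(np.linalg.norm(P[...,:2]-np.array(c),axis=-1)<r)&(P[...,2]>a)&(P[...,2]<b)]
        if len(p):print(n,q,len(p),p.min(0).round(4),p.max(0).round(4),((p.min(0)+p.max(0))/2).round(4))
```

```text
[0.47293296 0.15310285 0.20349728] [3.14040304e+00 2.03462285e-04 1.57031518e+00] [-4.89069892e-04  3.98676167e-01 -5.53957258e-01  1.94002645e+00
  2.70348510e-01  8.74878908e-01 -6.94716340e-01] 0.04862837027492469 [0.27920591 0.36310304 0.27662175]
w knob 923 [0.4582 0.1851 0.1125] [0.4849 0.2121 0.131 ] [0.4715 0.1986 0.1217]
w cap 532 [0.5067 0.1429 0.1   ] [0.5263 0.1628 0.1215] [0.5165 0.1528 0.1108]
w body 225 [0.5014 0.1463 0.0601] [0.5276 0.1678 0.09  ] [0.5145 0.157  0.075 ]
s knob 149 [0.4596 0.1896 0.1121] [0.4852 0.2139 0.1309] [0.4724 0.2017 0.1215]
s cap 99 [0.5093 0.1461 0.1005] [0.5272 0.1657 0.1217] [0.5183 0.1559 0.1111]
s body 132 [0.504  0.1578 0.0602] [0.5315 0.171  0.0896] [0.5178 0.1644 0.0749]
```

View pics/w6.png

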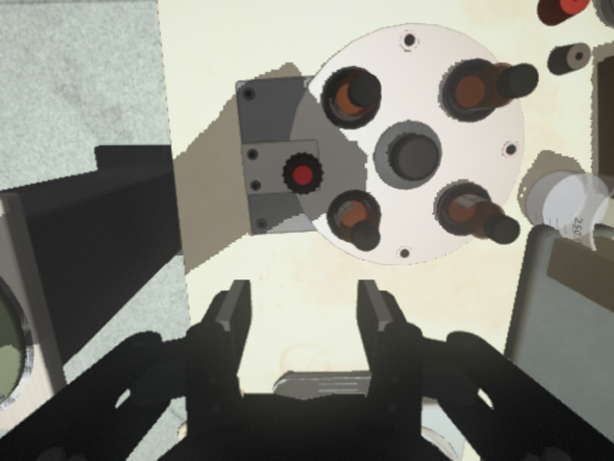

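The sample stands upright in its nest (top at 121.5 mm, as it should be). The knob's red dot is at (303,176), and the two wrist views average to a knob at (0.472,0.1985). I move over it, descend to TCP 0.097 and grip.

Call:
carry_out --pt "12 -1 0 0 0 0 110" --pt "18 0 0 0 0 0 110" --pt "15.5 0 0 0 0 0 110" --pt "0 0 0 0 0 0 110" --pt "0 0 20 0 0 0 110"

```text
clock: 11.3
position: [0.4733, 0.2002, 0.185]
tool_rot: [3.138, -0.002, 1.571]
force: [1.3, 0.9, -0.3]
grip_width: 0.0483
```

Call:
carry_out --pt "0 0 25 0 0 0 110" --pt "0 0 25 0 0 0 110" --pt "0 0 18 0 0 0 110" --pt "0 0 12 0 0 0 110" --pt "0 0 7 0 0 0 110"

```text
clock: 11.72
position: [0.4715, 0.1982, 0.0944]
tool_rot: [-3.14, 0.001, 1.57]
force: [0.0, -0.5, -0.0]
grip_width: 0.0487
```

Run:
```python
from h import *
s=bot.observe();print(s["position"],s["tool_rot"],s["grip_width"],s["force"])
T=pose();f=bot.grab_frame("wrist");save(f,"w7.png",s=1.2)
```

```text
[0.47146335 0.19821487 0.09442057] [-3.14019273e+00  6.67305705e-04  1.56985734e+00] 0.048694165625077106 [ 0.04097542 -0.54721545 -0.00404501]
```

View pics/w7.png

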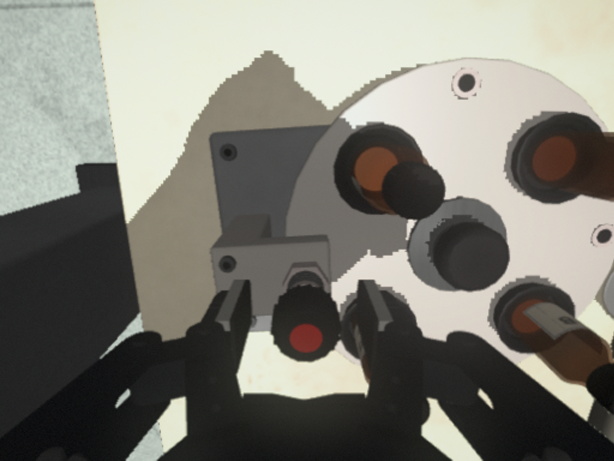

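The knob is centred between the pads. I close on it at 60 N.

Call:
carry_out --pt "0 0 0 0 0 0 150" --pt "0 0 0 0 0 0 180" --pt "0 0 0 0 0 0 220" --pt "0 0 0 0 0 0 230" --pt "0 0 0 0 0 0 230" --force 60

```text
clock: 12.18
position: [0.4723, 0.1989, 0.0968]
tool_rot: [3.14, -0.001, 1.57]
force: [2.3, -0.7, 9.0]
grip_width: 0.024
```

Call:
carry_out --pt "0 0 -1 0 0 0 230" --pt "0 0 -1.5 0 0 0 230" --pt "0 0 -2.5 0 0 0 230" --pt "0 0 0 0 0 0 230"

```text
clock: 12.52
position: [0.4722, 0.1988, 0.1014]
tool_rot: [3.14, -0.001, 1.57]
force: [5.6, 1.5, -7.0]
grip_width: 0.0239
```

The spring is felt (−7 N at about 5 mm). I keep pulling until the stop shows as a force rise.

Call:
carry_out --pt "0 0 -2 0 0 0 230" --pt "0 0 -2.5 0 0 0 230" --pt "0 0 -2.5 0 0 0 230" --pt "0 0 -2 0 0 0 230" --pt "0 0 0 0 0 0 230"

```text
clock: 12.93
position: [0.4722, 0.1988, 0.1102]
tool_rot: [3.14, -0.001, 1.57]
force: [7.4, 2.7, -11.1]
grip_width: 0.024
```

Call:
carry_out --pt "0 0 -0.7 0 0 0 230" --pt "0 0 0 0 0 0 230" --pt "0 0 0 0 0 0 230"

```text
clock: 13.18
position: [0.4722, 0.1988, 0.1106]
tool_rot: [3.14, -0.001, 1.57]
force: [7.5, 1.7, -10.0]
grip_width: 0.0239
```

Call:
carry_out --pt "0 0 -0.5 0 0 0 230" --pt "0 0 0 0 0 0 230" --pt "0 0 0 0 0 0 230"

```text
clock: 13.43
position: [0.4722, 0.1988, 0.1111]
tool_rot: [3.14, -0.001, 1.57]
force: [7.1, 2.2, -12.2]
grip_width: 0.024
```

Call:
carry_out --pt "0 0 -0.4 0 0 0 230" --pt "0 0 0 0 0 0 230" --pt "0 0 0 0 0 0 230"

```text
clock: 13.68
position: [0.4721, 0.1988, 0.1115]
tool_rot: [3.14, -0.001, 1.57]
force: [7.7, 1.7, -11.4]
grip_width: 0.024
```

Call:
carry_out --pt "0 0 -0.4 0 0 0 230" --pt "0 0 0 0 0 0 230" --pt "0 0 0 0 0 0 230"

```text
clock: 13.93
position: [0.4722, 0.1988, 0.1119]
tool_rot: [3.14, -0.001, 1.57]
force: [7.9, 2.8, -11.5]
grip_width: 0.024
```

Run:
```python
from h import *
s=bot.observe();print(s["position"],s["grip_width"],s["force"])
g=bot.grab_frame("side");t=bot.grab_frame("top");save(g,"s2.png",(180,215,320,320),5)
for n,P in(("s",cloud(g)),):
    for q,c,r,a,b in(("knobtop",(.472,.199),.012,.12,.16),("cap",(.5175,.153),.02,.1,.13),("body",(.5175,.153),.02,.06,.09),("b3",(.511,.252),.03,.1,.13),("b1",(.617,.16),.03,.1,.13)):
        p=P[(np.linalg.norm(P[...,:2]-np.array(c),axis=-1)<r)&(P[...,2]>a)&(P[...,2]<b)]
        if len(p):print(n,q,len(p),p.min(0).round(4),p.max(0).round(4),((p.min(0)+p.max(0))/2).round(4))
```

```text
[0.4721662  0.19883711 0.11189807] 0.02399875269582252 [  7.87365665   2.81374781 -11.52698651]
s knobtop 77 [0.4607 0.1896 0.12  ] [0.4836 0.2109 0.1455] [0.4722 0.2002 0.1328]
s cap 70 [0.5093 0.1481 0.1001] [0.5272 0.1651 0.121 ] [0.5182 0.1566 0.1106]
s body 125 [0.504  0.1585 0.06  ] [0.5315 0.1708 0.0896] [0.5178 0.1647 0.0748]
s b3 121 [0.5023 0.2434 0.1001] [0.5206 0.2637 0.1213] [0.5115 0.2536 0.1107]
s b1 95 [0.6081 0.1512 0.1002] [0.6266 0.17   0.1218] [0.6173 0.1606 0.111 ]
```

View pics/s2.png

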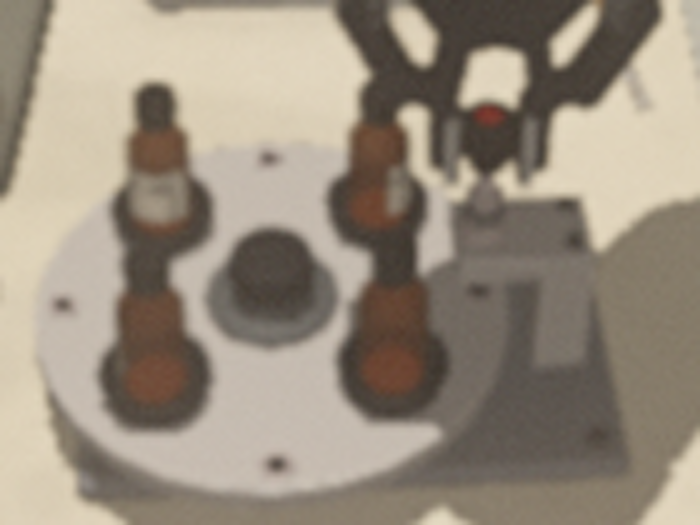

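The knob top rose from 0.131 to about 0.1455 (+14.6 mm), with the force at 11.5 N. The bottles and disc are unchanged. I pull slightly more to confirm the stop.

Call:
carry_out --pt "0 0 -0.4 0 0 0 230" --pt "0 0 0 0 0 0 230" --pt "0 0 0 0 0 0 230"

```text
clock: 14.28
position: [0.4721, 0.1988, 0.1121]
tool_rot: [3.141, -0.001, 1.57]
force: [9.7, 3.5, -18.9]
grip_width: 0.0241
```

Call:
carry_out --pt "0 0 -0.3 0 0 0 230" --pt "0 0 0 0 0 0 230" --pt "0 0 0 0 0 0 230"

```text
clock: 14.53
position: [0.4721, 0.1988, 0.1121]
tool_rot: [3.141, -0.001, 1.57]
force: [11.6, 3.5, -23.5]
grip_width: 0.0242
```

The stop is reached: TCP holds at 0.1121 while the force rises to 23 N. I ease off slightly, hold, and check for creep.

Call:
carry_out --pt "0 0 0.4 0 0 0 230" --pt "0 0 0 0 0 0 230" --pt "0 0 0 0 0 0 230" --pt "0 0 0 0 0 0 230" --pt "0 0 0 0 0 0 230"

```text
clock: 14.95
position: [0.4722, 0.1988, 0.112]
tool_rot: [3.141, -0.001, 1.57]
force: [8.7, 2.6, -15.5]
grip_width: 0.0238
```

Call:
carry_out --pt "0 0 0 0 0 0 230" --pt "0 0 0 0 0 0 230" --pt "0 0 0 0 0 0 230" --pt "0 0 0 0 0 0 230" --pt "0 0 0 0 0 0 230"

```text
clock: 15.37
position: [0.4722, 0.1988, 0.112]
tool_rot: [3.141, -0.001, 1.57]
force: [9.1, 2.9, -15.8]
grip_width: 0.0241
```

Run:
```python
from h import *
s=bot.observe();print(s["position"],s["grip_width"],s["force"])
P=cloud(bot.grab_frame("side"))
for q,c,r,a,b in(("knob",(.472,.199),.012,.12,.16),("cap",(.5175,.153),.02,.1,.13),("b1",(.617,.16),.03,.1,.13)):
    p=P[(np.linalg.norm(P[...,:2]-np.array(c),axis=-1)<r)&(P[...,2]>a)&(P[...,2]<b)];print(q,p.max(0).round(4))
print(bot.job_done())
```

```text
[0.47218657 0.19882283 0.11203454] 0.024067466976671455 [  9.11992392   2.89936749 -15.79111862]
knob [0.4835 0.2103 0.146 ]
cap [0.5272 0.1665 0.122 ]
b1 [0.6264 0.1705 0.122 ]
the job is handed in; nothing more can be done
None
```

The sample bottle is standing in the empty nest, and the arm is holding the index knob fully up; the job was handed in at about 15.4 s. No verdict was reported.

- **Sample:** I gripped it with 22 N and set it down with about 7 N while the plunger was home. After I let go it stood upright, its cap top at about 122 mm (121 mm expected) and its centre within about 1–2 mm of the nest centre.
- **Plunger:** I pulled the knob up until it met its stop. The upward travel stopped while the pull rose from 11 to 23 N, then I eased off to about 16 N. The knob top rose about 15 mm, and there was no creep over the last half second of holding.
- **Other items:** bottles 1 and 3 had not moved in the side camera. Bottle 2 and the disc looked unchanged in the last picture. I did not look at the beaker again after picking up the sample, but nothing went near it.

Two checks did not come out clean:
- The side and wrist cameras disagreed by 2–3 mm in y. I took the middle for the nest and the wrist reading for the knob.
- A sideways force of about 9 N stayed on the knob, so the grip is slightly off its axis. It did not affect the pull.

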